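Shut the cutlery tray

ROBOT

A 7-joint arm with a two-finger parallel gripper is mounted at the origin on the work surface. World frame = base frame: x ahead of the robot, y to its left, z up, the work surface at z = 0. Lengths are in m, angles in rad, forces in N, time in s.
With the tool pointing down it reaches from about 0.425 to 0.875 m from the base axis. Payload 8.4 kg.
Tool frame: the origin (TCP) lies between the finger pads; the fingertips stand 19 mm ahead of it and the grasp point (between the pads) is the TCP (bot.finger_overhang is the distance from the TCP to the fingertips, in m); z points along the fingers, y is the line along which they close (so a half turn about z gives the same grasp; the last joint's range is limited). The gripper opens to 85 mm and grips with 20 to 120 N. Pads are 22 mm wide; open, the fingers measure 114 mm over their backs; the gripper's body (76 mm by 85 mm) begins 54 mm behind the grasp point. The pads swing forward as they close: fully open they stand 13 mm farther back than shut.
Start: joints at [1.028, 0.333, 0.04, 1.465, -0.013, 1.343, -0.059], TCP at [0.279, -0.587, 0.25] pointing down, gripper open.
Joint ranges: [-2.58, 2.58], [-0.38, 2.09], [-1.3, 1.39], [0.25, 2.4], [-1.5, 4.64], [0.08, 2.09], [-2.65, 2.65]. Speed limits (rad/s): [2.22, 2.22, 2.79, 2.79, 3.14, 3.14, 3.14].

INTERFACE

Orientations are given as a unit quaternion [w, x, y, z].
In Python, from cell import readout, viewer, workorder, bot gives the robot as it stands. The module is installed in compiled form; this text tells all that it offers.
- The arm moves only by the shell command python3 -m creep 'ROWS' [FORCE]. ROWS is text: rows parted by semicolons, each of 5 numbers parted by spaces: the shift along the tool's x, y, z in mm, then the turn about the tool's z in degrees, then the opening, from 0 (shut) to 1 (fully open). A call has 1 to 5 rows; each row is the pose to reach, as a shift and turn from the pose commanded when the call began, along the tool's axes at that moment; what a row does not reach only later rows make up. A row lasts 1/10 s, in which the tool goes at most 50 mm and 8.59 degrees, less where a joint would pass 70% of its speed; a pose out of reach is approached as far as the arm can. A call with a gripper value outside its range is refused whole. The fingers move at their own pace and stop on an object; FORCE is the grip in N (left out, the last holds). Time passes only in rows, so rows that repeat a pose let the fingers close. It gives the time, the measured TCP pose, the force, the opening and the grip force at its end, in the units of the state.
- readout.get_state(): the state, without advancing time (a new reading comes with each control period).
- viewer.capture(name): name is "scene" or "side" or "wrist"; returns (picture, depth): 420x560x3 uint8, red, green, blue; 420x560 float32, m along the optical axis (not along the pixel's ray), 0 where there is no reading.
- viewer.camera_params(name): a dict with "vertical_fov" (degrees; the focal length in pixels is half the picture's height over the tangent of half this angle, whatever the lens; pixels are square), "cx", "cy" (the principal point, pixels), "R" (3x3) and "t" (3): a world point X has camera coordinates R X + t; the wrist camera has in their place "tool_from_camera" (4x4, takes a point from camera to tool coordinates, whose origin is the TCP and whose axes are the flange's). Camera axes: x right, y down, z forward; pixel columns grow to the right and rows downward; lengths in m; the calibration is good to about 2 mm. A picture is of the moment at which its call begins: read the wrist's pose just before it. camera_params takes no time and is no camera call.
- workorder.finish_job(): hands the job in; it is judged then, once.
The state is a dict: "time": time; "q": joint angles; "joint_vel": joint speeds; "tau": joint torques, N m; "eef_pos": TCP position; "orientation": TCP orientation; "force": force on the tool from outside, world axes, zero at the start; "ft_torque": the same for the moment, N m; "gripper_width": finger opening in m; "finger_force": force on a finger pad.
Only numpy, scipy, OpenCV 4.12 (cv2) and the standard library are available. Lean on these libraries where they do the work, as an engineer would, in place of code of your own. Each camera call takes 0.05 s, during which the arm holds its last target. There are 200 camera calls.

TASK

Close up the steel cutlery tray by pushing with the fingertips: first slide its aluminium cover fully home over the open half, then fold the upright green flap at that end down flat over the shut cover. Push gently, lift nothing, leave the things around and in the tray where they are, and finish clear of everything.

Things in the scene. Friction and masses are not known exactly. Their poses are not given: they have to be found in the camera images.
- tray: Fixed steel cutlery tray, 180 mm (its x) by 340 mm (its y), origin at the centre of its underside, z up. Its +y half is roofed by a fixed steel deck whose top is 58 mm above the counter; its -y half is open, with cutlery inside. At the -y end stands the green flap; that end wall is 78 mm high. It does not move.
- cover (a joint): Sliding cover, an aluminium slab 168 mm wide (tray x), 166 mm long (tray y) and 18 mm thick with a black rubber rear edge, lying on the deck (58 to 76 mm above the counter). Value in m: 0 = fully home over the open half (-y end), growing to 0.13 as it slides along tray +y, starts 0.06 to 0.125. It slides stiffly (about 2.5 N) and stays where left; push its rear edge along tray -y.
- cover_edge (a point): Middle of the top of the cover's black rear (+y) edge, 76 mm above the counter; the edge face is 18 mm high, down to the deck. It moves with the cover; the push direction is tray -y.
- flap (a joint): Green plastic flap 150 mm wide (tray x), 64 mm from hinge to free edge, 4 mm thick. Angle in rad: 0 = lying flat over the shut cover, pointing to tray +y; pi/2 = upright; starts 1.45 to 1.9, turns to 1.95 at most. Stiff hinge (about 1 N at the free edge) that stays where left, so it must be pushed all the way down from its outer (-y) face.
- flap_hinge (a point): Middle of the flap's hinge line, which runs along tray x on top of the tray's -y end, 80 mm above the counter. Fixed to the tray.
- flap_edge (a point): Middle of the flap's free edge, 64 mm from the hinge line; moves with the flap.
- housing: Bystander: blue plastic water-filter housing, open upright cup 114 mm across and 200 mm high, origin at the centre of its underside. On the tray's +x side.
- cap: Bystander: the housing's black twist cap with a brass stub, 118 mm across, 46 mm high, origin under its centre. Beyond the tray's +y end.
- tumbler: Bystander: clear glass tumbler 74 mm across, 100 mm high, origin at the centre of its underside. On the tray's +x side.
- soap: Bystander: amber soap bottle 64 mm across, 170 mm high, origin at the centre of its underside. On the tray's +x side.
- scraper: Bystander: black silicone scraper lying flat, about 210 mm long (its y) and 52 mm wide, 12 mm high, origin on its underside near its middle. Beyond the tray's -y end.
- spoon: Bystander: steel spoon lying on the floor of the tray, about 145 mm long, below the cover.
- knife: Bystander: steel table knife lying on the floor of the tray, about 195 mm long, below the cover.

How it is judged:
By the outcome, as a careful person would: the job done as asked, in the order asked, and still so for the second after the job is handed in, with the robot touching nothing.
It also fails if it takes over 48 s, if anything falls off the work surface, if the arm or the gripper's body presses on something with over 40 N, if the wrist force passes 120 N, or if a joint passes its speed limit or range.

## Working session

There is one attempt and no reset: what is moved stays moved. The work goes in short steps, Python scripts to look and compute and a shell command to move; the robot and the scene stay as the last step left them, time stands still between calls to the robot, and variables do not carry over. Pictures are saved under pics/ and viewed, at most 10 in all, crops included, and the job is handed in when it is done.

```bash
mkdir -p pics; cat > h.py <<'E'
import numpy as np, cv2
from cell import readout, viewer, workorder, bot
from scipy.spatial.transform import Rotation as Ro
def pose():
    s=readout.get_state(); q=s['orientation']; return np.array(s['eef_pos']), Ro.from_quat([q[1],q[2],q[3],q[0]]).as_matrix()
def cap(name):
    p,R=pose(); im,d=viewer.capture(name); c=viewer.camera_params(name)
    f=210/np.tan(np.radians(c['vertical_fov'])/2)
    v,u=np.mgrid[:420,:560]; P=np.dstack([(u-c['cx'])/f*d,(v-c['cy'])/f*d,d])
    if name=='wrist':
        T=np.array(c['tool_from_camera']); W=(P@T[:3,:3].T+T[:3,3])@R.T+p
    else: W=(P-np.array(c['t']))@np.array(c['R'])
    np.savez(name+'.npz',W=W,d=d,im=im); return im,d,W
def save(n,im,s=1): cv2.imwrite('pics/'+n+'.png',cv2.resize(im[:,:,::-1],None,fx=s,fy=s,interpolation=cv2.INTER_CUBIC))
E
python3 - <<'E'
from h import *
p,R=pose();print(p,R.round(3),readout.get_state()['time'])
a=cap('scene')[0];b=cap('side')[0]
save('scene1',a,1.4);save('side1',b,1.4)
print({n:(viewer.camera_params(n)) for n in('scene','side')})
E
```

```text
[ 0.27887055 -0.58666606  0.24943608] [[ 0.903  0.429 -0.001]
 [ 0.429 -0.903  0.001]
 [-0.    -0.002 -1.   ]] 0.0
{'scene': {'vertical_fov': 52.78986694891241, 'cx': 276.54160327982396, 'cy': 208.4484958901562, 'R': array([[ 0.61006296,  0.79225355, -0.01254978],
       [ 0.57465226, -0.45329605, -0.68139377],
       [-0.5455254 ,  0.40848134, -0.73180942]]), 't': array([-0.41469909, -0.29904   ,  1.37645953])}, 'side': {'vertical_fov': 42.32348024049513, 'cx': 279.696593863895, 'cy': 204.1769708140051, 'R': array([[ 0.95727256, -0.28854503, -0.01926144],
       [-0.21836104, -0.67754917, -0.70231445],
       [ 0.18959878,  0.6765123 , -0.71160622]]), 't': array([-0.61693683,  0.2278235 ,  1.1063996 ])}}
```

View pics/scene1.png

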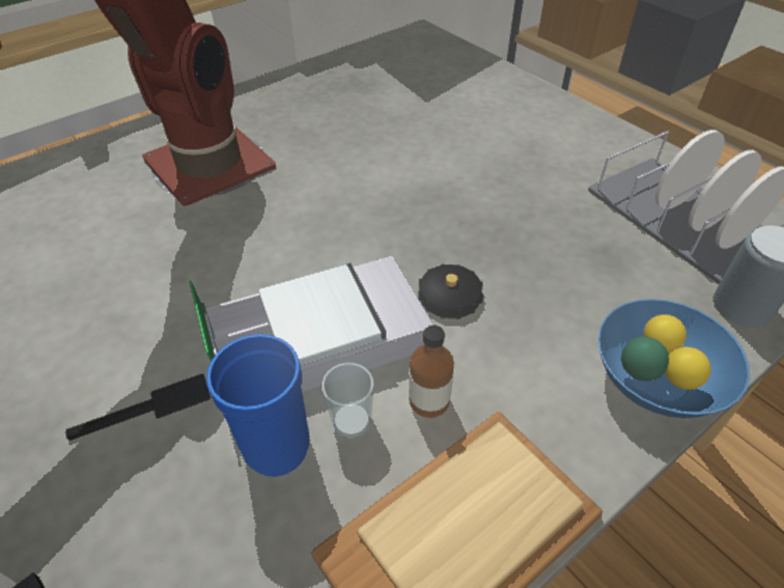

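View pics/side1.png

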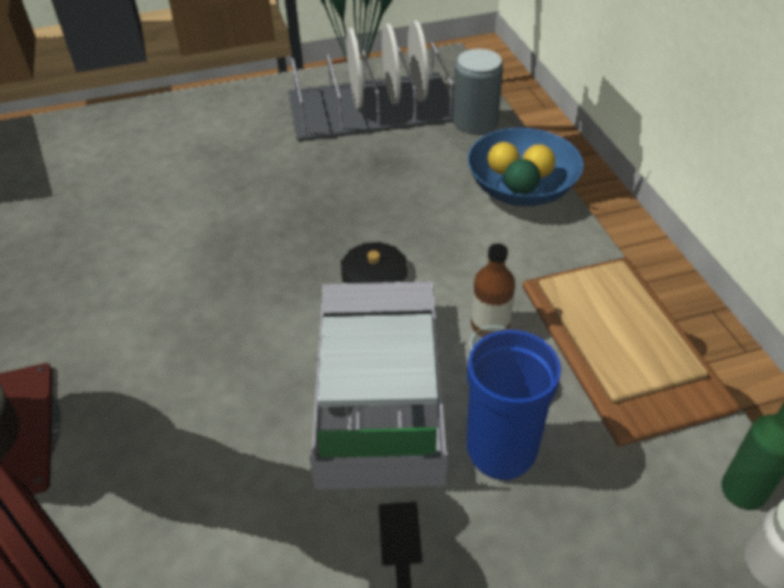

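The scene view shows the cover's black rear edge from (350,265) to (384,333). The green flap is upright at about (202,320), with the housing, tumbler and soap on the +x side. The side view shows the rear edge from (323,315) to (433,316), the deck end at y≈285, and the flap at (317–436, 430–457).

```bash
python3 - <<'E'
from h import *
def ray(n,px,z):
    c=viewer.camera_params(n);f=210/np.tan(np.radians(c['vertical_fov'])/2);R=np.array(c['R']);C=-R.T@np.array(c['t'])
    d=R.T@np.array([(px[0]/1.4-c['cx'])/f,(px[1]/1.4-c['cy'])/f,1]);return (C+d*(z-C[2])/d[2]).round(4)
for n,pts in {'scene':[(350,265,.076),(384,333,.076),(393,258,.058),(433,322,.058),(260,291,.076),(299,361,.076)],'side':[(323,315,.076),(433,316,.076),(323,285,.058),(434,285,.058),(317,403,.076),(438,401,.076)]}.items():
    for x in pts: print(n,x,ray(n,x[:2],x[2]))
for n in('scene','side'):
    z=np.load(n+'.npz');W=z['W'];im=z['im'].astype(int)
    g=(im[...,1]>im[...,0]*1.6)&(im[...,1]>im[...,2]*1.4)&(W[...,2]>.06)&(W[...,2]<.17)&(abs(W[...,0]-.55)<.3)&(W[...,1]<0.2)&(z['d']>0)
    lab,L,st,_=cv2.connectedComponentsWithStats(g.astype(np.uint8)); k=1+st[1:,4].argmax();P=W[L==k]
    print(n,'flap',len(P),st[k],P.mean(0)); lo=P[P[:,2]<.1];hi=P[P[:,2]>.125]
    for nm,Q in(('lo',lo),('hi',hi)):
        if len(Q): print(nm,Q.mean(0),np.percentile(Q,[2,98],axis=0).round(3).tolist())
    # slab / deck
    for a,b in((.07,.082),(.052,.064)):
        m=(abs(W[...,2]-(a+b)/2)<.006)&(abs(W[...,0]-.55)<.3)&(abs(W[...,1])<.4)&(im.min(-1)>110)
        Q=W[m]; 
        if len(Q)>50: print(a,len(Q),Q.mean(0),cv2.minAreaRect(Q[:,:2].astype(np.float32)))
E
```

```text
scene (350, 265, 0.076) [0.5466 0.0221 0.076 ]
scene (384, 333, 0.076) [ 0.704  -0.0237  0.076 ]
scene (393, 258, 0.058) [0.5643 0.1031 0.058 ]
scene (433, 322, 0.058) [0.7233 0.0616 0.058 ]
scene (260, 291, 0.076) [ 0.5039 -0.1321  0.076 ]
scene (299, 361, 0.076) [ 0.6678 -0.1572  0.076 ]
side (323, 315, 0.076) [0.5411 0.017  0.076 ]
side (433, 316, 0.076) [ 0.7011 -0.0365  0.076 ]
side (323, 285, 0.058) [0.5585 0.0982 0.058 ]
side (434, 285, 0.058) [0.7304 0.0427 0.058 ]
side (317, 403, 0.076) [ 0.4956 -0.1414  0.076 ]
side (438, 401, 0.076) [ 0.6561 -0.1887  0.076 ]
scene flap 209 [135 201  17  56 209] [ 0.56005974 -0.25017696  0.13387866]
lo [ 0.52152769 -0.23712991  0.09939682] [[0.516, -0.239, 0.099], [0.527, -0.235, 0.1]]
hi [ 0.56282879 -0.25152685  0.14057491] [[0.489, -0.269, 0.127], [0.624, -0.231, 0.148]]
0.07 4167 [ 0.61719355 -0.08095041  0.07711015] ((0.6573569774627686, -0.1093820184469223), (0.32168692350387573, 0.2985953092575073), 73.1844711303711)
0.052 2562 [ 0.65366096 -0.00311099  0.05892781] ((0.6574786901473999, -0.09822408854961395), (0.33656230568885803, 0.3058021664619446), 73.5626449584961)
side flap 1465 [ 227  306   84   20 1465] [ 0.55161891 -0.25231806  0.11656737]
lo [ 0.55081729 -0.25105238  0.09277961] [[0.485, -0.27, 0.084], [0.617, -0.232, 0.1]]
hi [ 0.5524641  -0.25331764  0.13558455] [[0.485, -0.272, 0.126], [0.617, -0.234, 0.144]]
0.07 5016 [ 0.59878715 -0.08708229  0.07449182] ((0.621579110622406, -0.08004151284694672), (0.2978050112724304, 0.2416219562292099), 55.63302230834961)
0.052 1924 [0.62774122 0.0201371  0.05663171] ((0.6407184600830078, -0.08772839605808258), (0.32262536883354187, 0.2670110762119293), 73.502197265625)
```

```bash
python3 -m creep '30 -20 0 0 0;65 -45 0 0 0;100 -70 0 0 0;130 -90 0 0 0;150 -104 0 0 0'; python3 -m creep '40 -28 0 0 0;75 -52 0 0 0;110 -77 0 0 0;140 -97 0 0 0;150 -104 0 0 0'; python3 -m creep '40 -28 0 0 0;75 -52 0 0 0;110 -77 0 0 0;140 -97 0 0 0;150 -104 0 0 0'
cat >> h.py <<'E'
YAW=np.radians(-16.5)
ex=np.array([np.cos(YAW),np.sin(YAW),0]);ey=np.array([-np.sin(YAW),np.cos(YAW),0])
O=np.array([.596,-.087,0])
def tr(W): D=np.asarray(W)-O; return np.stack([D@ex,D@ey,D[...,2]],-1)
def go(t,yaw_off=90):
    "tray xyz target of TCP -> tool mm + turn"
    p,R=pose();w=O+t[0]*ex+t[1]*ey+np.array([0,0,t[2]]);d=R.T@(w-p)*1000
    cur=np.degrees(np.arctan2(R[1,0],R[0,0]));tn=-(np.degrees(YAW)+yaw_off-cur)
    print('move',d.round(1),'turn',round((tn+180)%360-180,1),'now tray',tr(p).round(4))
def st():
    s=readout.get_state();print(round(s['time'],2),np.round(s['force'],1),round(s['gripper_width'],4),'tray',tr(s['eef_pos']).round(4))
E
python3 - <<'E'
from h import *
st();go([-.01,.125,.16]);print(bot.finger_overhang,np.round(viewer.camera_params('wrist')['tool_from_camera'],3).tolist())
z=np.load('scene.npz');W=z['W'];T=tr(W);im=z['im']
for nm,px in dict(housingrim=(255,342),soap=(433,335),tumb=(348,372),cap=(452,280)).items(): print(nm,T[int(px[1]/1.4),int(px[0]/1.4)].round(3))
m=(im[...,2]>1.6*im[...,0])&(T[...,2]>.02)&(T[...,2]<.21)&(abs(T[...,0])<.4)&(abs(T[...,1])<.3);print('blue',np.percentile(T[m],[2,98],axis=0).round(3))
E
```

```text
time: 0.6
eef_pos: [0.3715, -0.4258, 0.2501]
orientation: [-0.0, 0.975, 0.221, 0.0]
force: [-0.5, -0.0, -0.8]
gripper_width: 0.012
finger_force: 0.0
time: 1.1
eef_pos: [0.4627, -0.2661, 0.2502]
orientation: [-0.001, 0.975, 0.223, 0.0]
force: [0.5, -0.1, -0.4]
gripper_width: 0.0001
finger_force: 0.0
time: 1.6
eef_pos: [0.5528, -0.1082, 0.25]
orientation: [-0.001, 0.975, 0.222, 0.0]
force: [-0.1, -0.1, -0.1]
gripper_width: -0.0003
finger_force: 0.0
1.6 [-0.1 -0.1 -0.1] -0.0003 tray [-0.0354 -0.0327  0.25  ]
move [124.7 -99.6  90.2] turn -47.8 now tray [-0.0354 -0.0327  0.25  ]
0.019 [[-0.001, -0.961, -0.277, 0.072], [1.0, -0.001, 0.0, -0.001], [-0.0, -0.277, 0.961, -0.124], [0.0, 0.0, 0.0, 1.0]]
housingrim [ 0.124 -0.102  0.19 ]
soap [0.184 0.126 0.17 ]
tumb [0.139 0.013 0.085]
cap [-0.006  0.252  0.046]
blue [[ 0.123 -0.164  0.031]
 [ 0.23  -0.065  0.202]]
```

```bash
python3 -m creep '25 -20 0 -8 0;50 -40 0 -16 0;75 -60 0 -24 0;100 -80 0 -32 0;120 -95 0 -40 0'; python3 -m creep '0 0 10 -8 0;0 0 25 -8 0;0 0 40 -8 0;0 0 50 -8 0;0 0 50 -8 0'
python3 - <<'E'
from h import *
im,d,W=cap('wrist');st();go([-.01,.125,.083]);save('w1',im,1.4);b=cap('side')[0];save('s2',b[130:370,180:420],2.4)
T=tr(W)
m=(abs(T[...,2]-.076)<.005)&(abs(T[...,0])<.07)&(abs(T[...,1])<.2);print(np.percentile(T[m],[1,50,99],axis=0).round(4))
E
```

```text
time: 2.1
eef_pos: [0.6195, 0.0259, 0.2499]
orientation: [-0.0, 0.84, 0.543, -0.0]
force: [-0.9, -0.1, -0.3]
gripper_width: -0.0004
finger_force: 0.0
time: 2.6
eef_pos: [0.618, 0.0241, 0.1981]
orientation: [-0.001, 0.803, 0.597, -0.001]
force: [0.0, -0.2, 0.2]
gripper_width: -0.0002
finger_force: 0.0
2.65 [-0.2 -0.2 -0.3] -0.0004 tray [-0.01    0.1133  0.1994]
move [ 11.8   0.2 116.4] turn -0.2 now tray [-0.01    0.1133  0.1994]
[[-0.0687 -0.0257  0.0724]
 [ 0.0134  0.0733  0.076 ]
 [ 0.0689  0.0963  0.0775]]
```

View pics/w1.png

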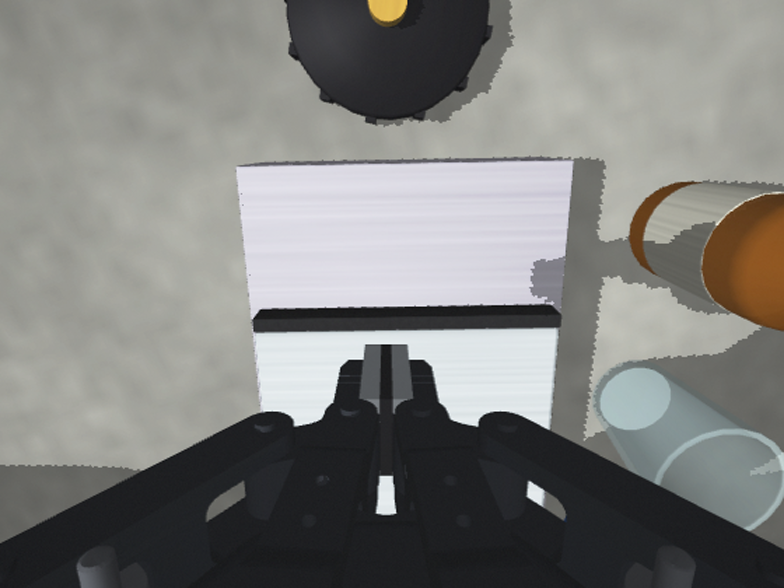

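View pics/s2.png

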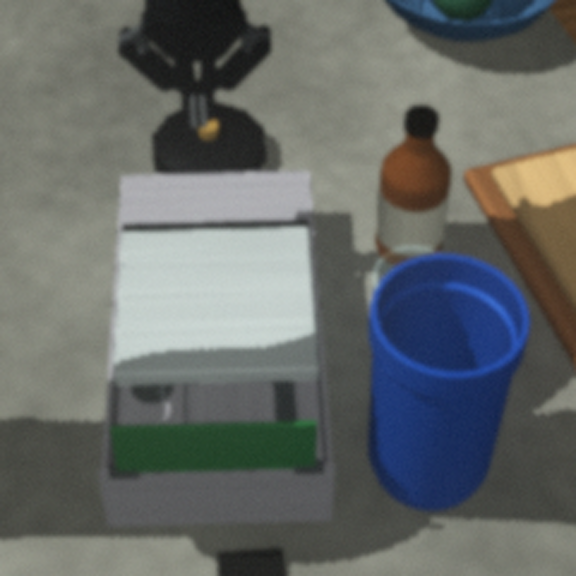

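The wrist view shows the black edge from (253,322) to (560,318), level with the tool axes. The fingers are centred on it and the deck behind it is clear; the side view agrees.

```bash
python3 -m creep '6 0 5 0 0;14 0 20 0 0;14 0 40 0 0;14 0 65 0 0;14 0 80 0 0'; python3 -m creep '0 0 10 0 0;0 0 22 0 0;0 0 32 0 0;0 0 36 0 0;0 0 36 0 0'
python3 - <<'E'
from h import *
st();go([-.01,.011,.083])
z=np.load('wrist.npz');T=tr(z['W'])
for r in (118,160,200,215,219,221,223,226,230,234,238): print(r,T[r,200].round(4),T[r,350].round(4))
E
```

```text
time: 3.2
eef_pos: [0.6221, 0.0396, 0.1177]
orientation: [-0.001, 0.801, 0.598, -0.001]
force: [0.4, -0.1, -0.5]
gripper_width: -0.0001
finger_force: 0.0
time: 3.7
eef_pos: [0.623, 0.0387, 0.0839]
orientation: [-0.0, 0.802, 0.598, -0.0]
force: [-0.3, -0.2, -0.3]
gripper_width: 0.0003
finger_force: 0.0
3.7 [-0.3 -0.2 -0.3] 0.0003 tray [-0.0099  0.1282  0.0839]
move [-117.2    0.     1. ] turn -0.1 now tray [-0.0099  0.1282  0.0839]
118 [-0.0658  0.1747  0.0587] [0.0457 0.1741 0.0572]
160 [-0.0679  0.1434  0.0587] [0.0474 0.1427 0.0573]
200 [-0.0702  0.1114  0.058 ] [0.0487 0.1112 0.0593]
215 [-0.0709  0.099   0.0585] [0.0496 0.0984 0.0583]
219 [-0.0713  0.0953  0.0577] [0.0488 0.0966 0.063 ]
221 [-0.0707  0.0947  0.0608] [0.0478 0.0966 0.0675]
223 [-0.0695  0.0949  0.0662] [0.047  0.0964 0.0718]
226 [-0.0681  0.0949  0.073 ] [0.0462 0.0955 0.076 ]
230 [-0.0675  0.0928  0.0762] [0.0463 0.0924 0.0762]
234 [-0.0678  0.0896  0.0761] [0.0467 0.0888 0.0754]
238 [-0.0682  0.0859  0.0753] [0.0468 0.0856 0.0755]
```

```bash
python3 -m creep '-5 0 0 0 0;-11 0 0 0 0;-17 0 0 0 0;-23 0 0 0 0;-29 0 0 0 0'; python3 -m creep '-7 0 0 0 0;-14 0 0 0 0;-21 0 0 0 0;-28 0 0 0 0;-35 0 0 0 0';python3 -m creep '-6 0 0 0 0;-12 0 0 0 0;-18 0 0 0 0;-23 0 0 0 0;-28 0 0 0 0'
python3 - <<'E'
from h import *
st();im,d,W=cap('wrist');T=tr(W);st()
for r in (215,223,230,238,246,254,262): print(r,T[r,200].round(4),T[r,350].round(4))
E
```

```text
time: 4.2
eef_pos: [0.6151, 0.0108, 0.0847]
orientation: [0.0, 0.802, 0.598, 0.001]
force: [2.2, 2.8, 0.0]
gripper_width: 0.0001
finger_force: 1.4
time: 4.7
eef_pos: [0.6048, -0.0232, 0.0845]
orientation: [0.0, 0.802, 0.598, 0.0]
force: [2.1, 1.9, 1.1]
gripper_width: 0.0001
finger_force: 1.5
time: 5.2
eef_pos: [0.5968, -0.0498, 0.0843]
orientation: [-0.0, 0.802, 0.598, 0.0]
force: [2.3, 2.6, 0.3]
gripper_width: 0.0002
finger_force: 1.4
5.2 [2.3 2.6 0.3] 0.0002 tray [-0.0098  0.0359  0.0843]
5.25 [1.3 0.4 1.1] 0.0 tray [-0.0098  0.0347  0.0842]
215 [-0.0438  0.0592  0.0574] [0.0249 0.0593 0.0583]
223 [-0.044   0.0553  0.0574] [0.025  0.0556 0.0587]
230 [-0.0442  0.052   0.0579] [0.0254 0.0518 0.0578]
238 [-0.0444  0.0479  0.0577] [0.0257 0.0478 0.0577]
246 [-0.0446  0.0441  0.0582] [0.0259 0.0438 0.0578]
254 [-0.0451  0.0396  0.0572] [0.026  0.0399 0.0583]
262 [-0.0453  0.0355  0.0574] [0.0262 0.0358 0.0583]
```

```bash
python3 -m creep '-4 0 0 0 0;-8 0 0 0 0;-11 0 0 0 0;-14 0 0 0 0;-16 0 0 0 0'; python3 -m creep '-1 0 0 0 0;-2 0 0 0 0;-3 0 0 0 0;-4 0 0 0 0;-5 0 0 0 0';python3 -m creep '-1 0 0 0 0;-2 0 0 0 0;-3 0 0 0 0'
python3 -c "from h import *;st()"
```

```text
time: 5.75
eef_pos: [0.5922, -0.0651, 0.0843]
orientation: [-0.0, 0.802, 0.598, -0.0]
force: [2.4, 1.7, -1.3]
gripper_width: -0.0002
finger_force: 1.3
time: 6.25
eef_pos: [0.5908, -0.0696, 0.0843]
orientation: [-0.0, 0.802, 0.598, -0.0]
force: [2.0, 1.6, -0.3]
gripper_width: -0.0002
finger_force: 1.3
time: 6.55
eef_pos: [0.5907, -0.07, 0.0844]
orientation: [-0.001, 0.801, 0.599, 0.001]
force: [6.0, 10.7, -3.3]
gripper_width: 0.0003
finger_force: 5.9
6.55 [ 6.  10.7 -3.3] 0.0003 tray [-0.0099  0.0148  0.0844]
```

Force rose to 12 N at the expected position, so the cover is home. I'll retreat upward and cross over to the flap.

```bash
python3 -m creep '6 0 0 0 0;12 0 -10 0 0;12 0 -40 0 0;12 0 -80 0 0;12 0 -110 0 0'; python3 -m creep '-10 0 -15 0 0;-40 0 -35 0 0;-80 0 -40 0 0;-120 0 -40 0 0;-150 0 -40 0 0'
python3 - <<'E'
from h import *
st();im,d,W=cap('side');save('s3',im[160:370,170:380],2.6);T=tr(W);I=im.astype(int)
g=(I[...,1]>I[...,0]*1.6)&(I[...,1]>I[...,2]*1.4)&(abs(T[...,0])<.12)&(abs(T[...,1]+.17)<.06)&(T[...,2]<.16)
P=T[g];print(len(P),P[:,0].min(),P[:,0].max())
for a in np.arange(.08,.15,.01):
    Q=P[abs(P[:,2]-a)<.005]
    if len(Q):print(a.round(2),len(Q),np.median(Q,0).round(4))
m=(abs(T[...,2]-.076)<.008)&(abs(T[...,0])<.06)&(abs(T[...,1]+.08)<.1);print(np.percentile(T[m],[1,99],axis=0).round(4))
go([-.005,-.235,.2])
E
```

```text
time: 7.05
eef_pos: [0.5935, -0.0611, 0.1972]
orientation: [0.001, 0.802, 0.598, 0.0]
force: [-0.1, -0.5, 0.5]
gripper_width: -0.0002
finger_force: 0.0
time: 7.55
eef_pos: [0.5487, -0.2085, 0.2342]
orientation: [0.0, 0.803, 0.597, -0.001]
force: [0.2, 0.3, -0.8]
gripper_width: 0.0001
finger_force: 0.0
7.55 [ 0.2  0.3 -0.8] 0.0001 tray [-0.0108 -0.1299  0.2342]
1389 -0.06836381196840374 0.0761609701375915
0.08 4 [-0.0217 -0.1695  0.0845]
0.09 196 [ 0.0048 -0.17    0.0909]
0.1 229 [ 0.0032 -0.1705  0.1   ]
0.11 222 [ 0.0054 -0.171   0.11  ]
0.12 250 [ 0.0039 -0.1715  0.12  ]
0.13 246 [ 0.0042 -0.1718  0.1303]
0.14 239 [ 0.0029 -0.1722  0.1394]
[[-0.0588 -0.17    0.0692]
 [ 0.0589  0.0009  0.0824]]
move [-99.1   7.   34.2] turn -0.6 now tray [-0.011  -0.1357  0.2338]
```

View pics/s3.png

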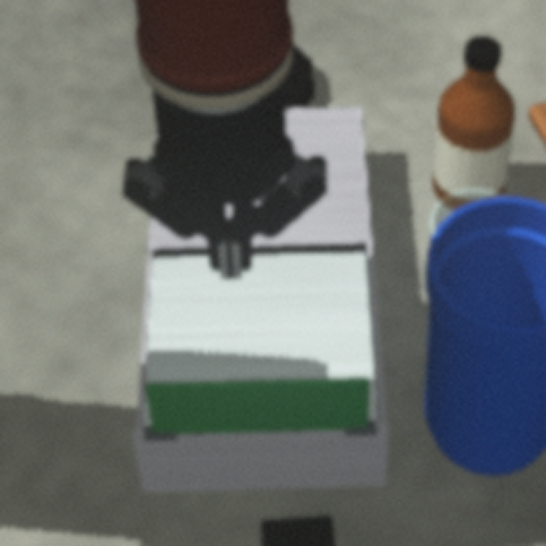

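The cover is shut, with its rear edge now at mid-tray, and the flap stands upright with its outer face at tray y≈-0.171. I'll descend outside it.

```bash
python3 -m creep '-20 -3 0 0 0;-45 -7 0 0 0;-70 -11 0 0 0;-90 -14 0 0 0;-90 -14 0 0 0'; python3 -m creep '0 0 15 0 0;0 0 40 0 0;0 0 65 0 0;0 0 85 0 0;0 0 90 0 0'
python3 -c "from h import *;st();go([-.025,-.182,.144])"
```

```text
time: 8.1
eef_pos: [0.509, -0.2908, 0.2337]
orientation: [-0.0, 0.803, 0.596, -0.001]
force: [0.5, -0.0, -0.4]
gripper_width: -0.0001
finger_force: 0.0
time: 8.6
eef_pos: [0.5103, -0.2849, 0.1407]
orientation: [-0.002, 0.801, 0.599, -0.001]
force: [-0.1, 0.3, 0.2]
gripper_width: -0.0
finger_force: 0.0
8.6 [-0.1  0.3  0.2] -0.0 tray [-0.026  -0.2141  0.1407]
move [32.1  1.  -3.2] turn 0.0 now tray [-0.026  -0.2141  0.1407]
```

```bash
python3 -m creep '0 0 0 0 0;8 0 -1 0 0;16 0 -2 0 0;24 0 -2 0 0;32 0 -2 0 0'
python3 -c "from h import *;st();go([-.025,-.1703,.143])"
```

```text
time: 9.1
eef_pos: [0.5214, -0.2554, 0.147]
orientation: [0.0, 0.801, 0.598, 0.0]
force: [-0.2, -0.3, 0.4]
gripper_width: 0.0002
finger_force: 0.2
9.1 [-0.2 -0.3  0.4] 0.0002 tray [-0.0238 -0.1826  0.147 ]
move [12.3 -1.3  4. ] turn -0.0 now tray [-0.0238 -0.1826  0.147 ]
```

```bash
python3 -m creep '6 0 2 0 0;12 0 4 0 0;18 0 6 0 0;24 0 8 0 0;24 0 8 0 0'; python3 -m creep '5 0 3 0 0;9 0 7 0 0;13 0 11 0 0;16 0 16 0 0;16 0 16 0 0'
python3 - <<'E'
from h import *
st();im,d,W=cap('side');save('s4',im[160:370,170:380],2.6);st();go([-.025,-.137,.1125])
E
```

```text
time: 9.6
eef_pos: [0.5277, -0.2321, 0.1379]
orientation: [-0.0, 0.801, 0.598, 0.0]
force: [-0.8, 0.5, 0.2]
gripper_width: 0.0002
finger_force: 0.0
time: 10.1
eef_pos: [0.5319, -0.2172, 0.1214]
orientation: [-0.001, 0.801, 0.598, -0.0]
force: [-0.1, -0.9, -0.2]
gripper_width: 0.0002
finger_force: 0.0
10.1 [-0.1 -0.9 -0.2] 0.0002 tray [-0.0245 -0.143   0.1214]
10.15 [ 0.2 -0.7 -0.3] -0.0003 tray [-0.0244 -0.1434  0.1217]
move [ 6.4 -0.6  9.2] turn -0.0 now tray [-0.0244 -0.1434  0.1217]
```

View pics/s4.png

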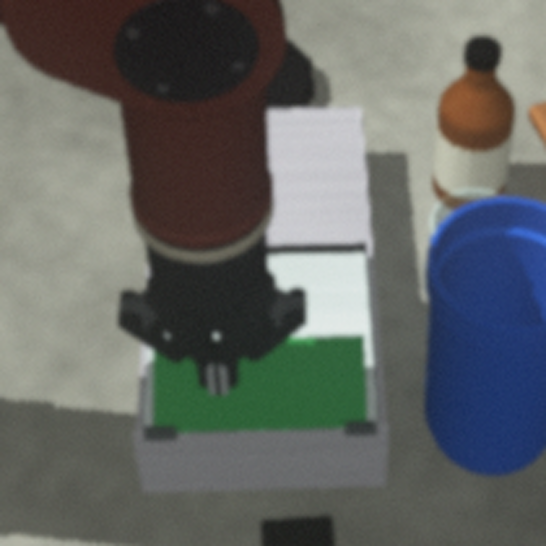

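The flap is about 30° from flat, with its free edge at (250–365, 340) and the fingertips on its outer face. I'll press it the rest of the way down.

```bash
python3 -m creep '3 0 3 0 0;5 0 7 0 0;7 0 11 0 0;9 0 15 0 0;10 0 18 0 0'; python3 -m creep '0 0 1 0 0;1 0 2 0 0;1 0 3 0 0;2 0 4 0 0;2 0 4 0 0'
python3 -c "from h import *;st();go([-.025,-.135,.101])"
```

```text
time: 10.65
eef_pos: [0.535, -0.2081, 0.1039]
orientation: [-0.0, 0.802, 0.598, 0.0]
force: [-0.1, -1.6, 0.9]
gripper_width: 0.0002
finger_force: 0.6
time: 11.15
eef_pos: [0.5354, -0.2072, 0.1011]
orientation: [0.0, 0.802, 0.598, -0.0]
force: [-3.2, -1.7, 7.1]
gripper_width: 0.0001
finger_force: 3.9
11.15 [-3.2 -1.7  7.1] 0.0001 tray [-0.024  -0.1324  0.1011]
move [-2.6 -1.   0.1] turn -0.1 now tray [-0.024  -0.1324  0.1011]
```

```bash
python3 -m creep '0 0 1 0 0;0 0 1 0 0'; python3 -m creep '0 0 -6 0 0;0 0 -25 0 0;0 0 -60 0 0;0 0 -100 0 0;0 0 -135 0 0';python3 -m creep '-30 -10 -10 0 0;-70 -25 -10 0 0;-110 -40 -10 0 0;-150 -55 -10 0 0;-170 -65 -10 0 0'; python3 -m creep '0 0 0 0 0;0 0 0 0 0;0 0 0 0 0'
python3 - <<'E'
from h import *
st();im,d,W=cap('scene');save('c5',im[150:360,40:390],2.2);T=tr(W);I=im.astype(int)
g=(I[...,1]>I[...,0]*1.5)&(I[...,1]>I[...,2]*1.3)&(abs(T[...,0])<.12)&(abs(T[...,1]+.14)<.08)&(T[...,2]<.16)
P=T[g];print(len(P),np.percentile(P,[1,50,99],axis=0).round(4));A=np.c_[P[:,1],np.ones(len(P))];print(np.linalg.lstsq(A,P[:,2],rcond=None)[0])
E
```

```text
time: 11.35
eef_pos: [0.5354, -0.2072, 0.1009]
orientation: [0.001, 0.802, 0.598, -0.0]
force: [-7.4, -0.3, 15.8]
gripper_width: -0.0001
finger_force: 8.0
time: 11.85
eef_pos: [0.5356, -0.2062, 0.2362]
orientation: [0.0, 0.802, 0.598, 0.0]
force: [0.6, 0.5, 0.2]
gripper_width: 0.0001
finger_force: 0.0
time: 12.35
eef_pos: [0.422, -0.3542, 0.2443]
orientation: [0.0, 0.803, 0.596, -0.001]
force: [1.2, -0.0, -0.2]
gripper_width: 0.0001
finger_force: 0.0
time: 12.65
eef_pos: [0.4257, -0.3497, 0.2444]
orientation: [-0.0, 0.801, 0.599, 0.0]
force: [0.4, 0.6, 0.0]
gripper_width: -0.0001
finger_force: 0.0
12.65 [0.4 0.6 0. ] -0.0001 tray [-0.0887 -0.3003  0.2444]
855 [[-0.0695 -0.1646  0.0806]
 [-0.0224 -0.1362  0.0834]
 [ 0.025  -0.1041  0.0864]]
[0.00303539 0.08380311]
```

View pics/c5.png

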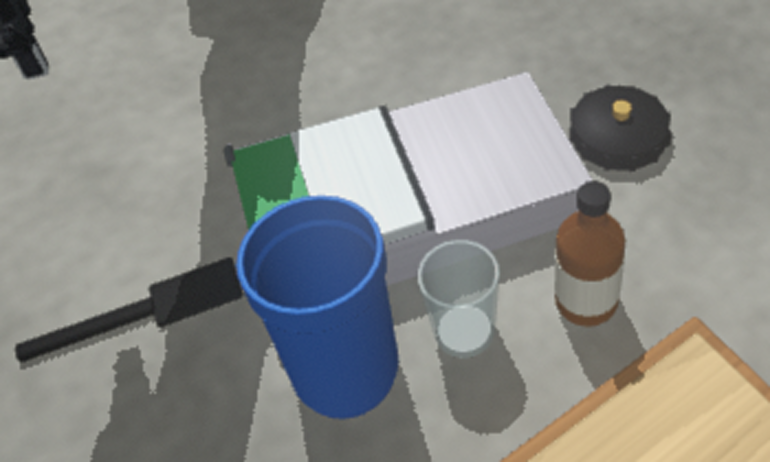

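The flap lies flat at about (270,175) with a fitted slope near 0. The cover is home with its edge at (385,110)–(432,225), the bystanders are where they were, and the arm is clear.

```bash
python3 -c "from h import *;print(workorder.finish_job())"
```

```text
the job is handed in; nothing more can be done
None
```

The cover is fully home and the flap lies flat over it. The things around the tray look unmoved, the arm is clear, and I handed the job in at about 12.7 s.

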